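# Clear the mug and flip open the capsule box

### The job

Get the wide capsule box ready for the coffee round: push the mug that stands in front of it along the counter until its foot is wholly on the round cork mat, without lifting or tipping it. Then push the wide box's lid up by the tongue at its front and over past upright, so that it leans back and stays open by itself. Leave the small box shut and everything else where it stands.

Things in the scene. Friction and masses are not known exactly. Their poses are not given: they have to be found in the camera images.
- caddy: The wide bamboo capsule box, 110 mm deep (its own x), 170 mm wide (y), 100 mm high, walls 6 mm, fixed to the counter; it holds capsules up to 68 mm above the counter. Origin: centre of its underside. Its x axis points from its front (robot side, with the lid's tongue) to its hinge at the back; z up. It stands left or right of the smaller box and is turned a little.
- caddy_lid (a joint): Hinge of the wide box's lid, rad: 0 shut, grows as the lid swings up and away from the front, upright at about 1.57, stop at 2.0. No spring or catch, hardly any friction: it falls shut when let go below about 1.5 and falls back to the stop when let go above about 1.65. The lid weighs about 0.2 kg: lifting it at the tongue takes 1 to 2 N.
- caddy_hinge (a point): Point on the hinge line of the wide box's lid, at the middle of the width, on the back rim 100 mm above the counter, 55 mm behind the box's origin. The lid is a plate 6 mm thick, as wide and deep as the box (110 mm from hinge line to front edge). The axes of this point turn with the lid.
- caddy_tongue (a point): Middle of the lower front edge of the tongue on the wide box's lid. The tongue is a flat lip, 60 mm wide, 6 mm thick, level with the lid; it juts out 30 mm beyond the box's front, underside 100 mm above the counter when shut. A fingertip under it lifts the lid; the tongue's edge moves on an arc of 140 mm radius about the hinge line. Behind the box is free for the lid.
- mug: White ceramic mug, 80 mm across the rim, 90 mm high, about 0.3 kg, loose. It stands in front of the tongue of the wide box's lid, its handle (sticking out about 30 mm) pointing roughly at the robot. Origin: centre of its underside; its own y axis points to the handle.
- mat: Round cork mat, 130 mm across, flush with the counter (no edge to bump), in front of the gap between the two boxes. Origin: its centre, on the counter.
- smallbox: The small bamboo box, 110 mm deep, 100 mm wide, 100 mm high, with the same kind of lid and tongue, fixed. Origin: centre of its underside, axes as for the wide box. To be left shut.
- smallbox_lid (a joint): Hinge of the small box's lid, rad, 0 shut. To be left shut.
- jar: Bystander: glass jar with steel cap, 60 mm across, 95 mm high, loose, between the two boxes. Origin: centre of its underside.
- syrup: Bystander: amber bottle, 66 mm across, 200 mm high, loose, far left. Origin: centre of its underside.
- tin: Bystander: steel tin, 74 mm across, 120 mm high, loose, far right. Origin: centre of its underside.
- spoon: Bystander: spoon, 150 mm long, lying on the right near the robot, loose. Origin: on the counter under its middle.
- tumbler: Bystander: white ceramic tumbler without handle, 72 mm across, 100 mm high, loose, far right. Origin: centre of its underside.
- bowl: Bystander: white bowl, 120 mm across, 50 mm high, loose, far left. Origin: centre of its underside.
Not all that is in view belongs to the job. Leave any green or orange look-alike of the smallbox alone.

How it is judged (in metres and radians):
On the way, in this order (a step that is already met when the one before it is completed fails the run):
1. the mug stands upright on the mat (horizontal distance between mug and mat below 0.025 m and height (world z) of mug below 0.006 m and angle between mug's own z axis and vertical below 0.1 rad and linear speed of mug below 0.02 m/s), for 0.2 s.
2. the wide box's lid is past upright (value of joint caddy_lid above 1.7 rad), for 0.2 s.
At the end, for the whole second after the job is handed in: The mug stands upright and at rest on the counter with its centre within 25 mm of the mat's centre (its foot wholly on the mat), the wide box's lid leans back open beyond 1.75 rad and is at rest, and the small box's lid is shut (below 0.05 rad) (all of step 1 and value of joint caddy_lid above 1.75 rad and velocity of joint caddy_lid between -0.1 and 0.1 rad/s and value of joint smallbox_lid below 0.05 rad); the robot touches nothing.
It fails at once if the mug is lifted off the counter (more than 12 mm) (height (world z) of mug above 0.012 m).
It fails at once if the mug is tipped (more than 0.4 rad) (angle between mug's own z axis and vertical above 0.4 rad).
It fails at once if the small box's lid is opened (more than 0.15 rad) (value of joint smallbox_lid above 0.15 rad).
It fails at once if another thing is shoved or knocked over (more than 30 mm or 0.4 rad) (distance of any of jar, syrup, tin, spoon, tumbler, bowl from where it was at the start of the episode above 0.03 m or angle between any of jar, syrup, tin, spoon, tumbler, bowl's own z axis and vertical above 0.4 rad).
It also fails if it takes over 64 s, if anything falls off the work surface, if the arm or the gripper's body presses on something with over 40 N, if the wrist force passes 120 N, or if a joint passes its speed limit or range.

### The arm

A 6-joint arm with a two-finger parallel gripper is mounted at the origin on the work surface. World frame = base frame: x ahead of the robot, y to its left, z up, the work surface at z = 0. Lengths are in mm, angles in rad, forces in N, time in s.
With the tool pointing down it reaches from about 325 to 775 mm from the base axis. Payload 5.5 kg.
Tool frame: the origin (TCP) lies midway between the tips of the shut fingers; the grasp point (between the pads) lies 19 mm behind it; z points along the fingers, x is the direction in which the jaws open and shut, and the axes are right-handed (so a half turn about z gives the same grasp; the last joint's range is limited). The gripper opens to 88 mm and grips with 3 to 60 N. Pads are 20 mm wide; open, the fingers measure 115 mm over their backs; the gripper's body (75 mm by 178 mm) begins 61 mm behind the grasp point.
Start: joints at [1.059, 0.091, 1.231, -0, 1.82, -0.057], TCP at [263.576, 539.021, 222.631] pointing down, gripper open.
Joint ranges: [-2.87, 2.87], [-0.86, 2.18], [0.17, 2.46], [-1.51, 4.65], [0.06, 2.69], [-2.65, 2.65]. Speed limits (rad/s): [2.57, 2.57, 3.01, 3.14, 3.14, 3.14].

### API

Orientations are given as a rotation vector (axis times angle).
In Python, from rig import get_obs, get_image, camera_info, job, silhouettes, landmark_of gives the robot as it stands.
- The arm moves only by the shell command python3 -m pendant 'ROWS' [OPENING]. ROWS is JSON, a list of rows, each a list of 6 numbers: the shift along the tool's x, y, z in units of 250 mm (1.0 is 250 mm), then the turn, a rotation vector about the tool's x, y, z in units of 360 degrees (1.0 is 360 degrees). In form: [[x, y, z, rx, ry, rz], ...]. A call has 1 to 10 rows; each row is the pose to reach, as a shift and turn from the pose measured when the call began, along the tool's axes at that moment, turning the shorter way round; what a row does not reach only later rows make up. A row lasts 1/8 s, in which the tool goes at most 62.5 mm and 10.7 degrees, less where a joint would pass 70% of its speed; a pose out of reach is approached as far as the arm can. A call with a number of a shift or a turn outside -1 to 1 is refused whole. A call with a gripper value outside its range is refused whole. OPENING is the closure, from 0 (fully open) to 1 (shut), set as the call begins (- or left out, the last holds). The fingers move at their own pace and stop on an object; the grip force is fixed at half the most. Time passes only in rows, so rows that repeat a pose let the fingers close. It gives the time, the measured TCP pose, the force and the opening at its end, in the units of the state.
- get_obs(): the state, without advancing time (a new reading comes with each control period).
- get_image(name): name is "side" or "top"; returns (picture, depth): 400x640x3 uint8, red, green, blue; 400x640 float32, mm along the optical axis (not along the pixel's ray), 0 where there is no reading.
- camera_info(name): a dict with "fx", "fy", "cx", "cy" (pixels), "xyz" and "rotation" of the camera in the world. Camera axes: x right, y down, z forward; pixel columns grow to the right and rows downward; lengths in mm; the calibration is good to about 2 mm. A picture is of the moment at which its call begins. camera_info takes no time and is no camera call.
- job.sign_off(): hands the job in, once; it reports no verdict.
Trained networks look in the newest picture that a camera, given by its name, has taken for a name from the list of things; names that differ only in an ending like _2 or _b are one class to them, and where a whole thing is asked for, a point or a joint stands for the part that bears it (a point fixed in the world has none). Each returns a list of dicts, best first, with "score" (0 to 1); they miss things now and then, are a little off and sometimes report something else, mostly with a low value. They report only what shows in the picture. A call takes as long as a camera call. They do not tell look-alikes from the thing itself.
- silhouettes(camera, target): "region" (400x640 bool, what is visible of it) and "bbox" ([left, top, width, height] in pixels, round what is visible of it).
- landmark_of(camera, target): "uv" ([column, row] in pixels: a listed point, or the origin of a listed thing).
The state is a dict: "clock": time; "q": joint angles; "joint_velocities": joint speeds; "joint_efforts": joint torques, N m; "position": TCP position; "tcp_rot": TCP orientation; "contact_force": force on the tool from outside, world axes, zero at the start; "torque": the same for the moment, N m; "opening": finger opening in mm.
Only numpy, scipy, OpenCV 4.12 (cv2) and the standard library are available. Lean on these libraries where they do the work, as an engineer would, in place of code of your own. Each camera call takes 0.05 s, during which the arm holds its last target.

## Working session

There is one attempt and no reset: what is moved stays moved. The work goes in short steps, Python scripts to look and compute and a shell command to move; the robot and the scene stay as the last step left them, time stands still between calls to the robot, and variables do not carry over. Pictures are saved under pics/ and viewed, and the job is handed in when it is done.

```bash
ls; mkdir -p pics
python3 - <<'E'
from rig import *
import cv2
print(get_obs())
for n in ("side","top"):
    p,d=get_image(n); cv2.imwrite(f"pics/{n}0.png",p[:,:,::-1]); print(n,camera_info(n))
E
```

```text
pics
{'clock': 0.0, 'q': array([ 1.05930638e+00,  9.18277656e-02,  1.23185564e+00, -1.07941320e-05,
        1.81980127e+00, -5.67135895e-02]), 'joint_velocities': array([-0.00113103,  0.00035218,  0.0021325 , -0.00156292, -0.00096556,
       -0.00153064]), 'joint_efforts': array([-1.94534347e-03, -4.46452475e+01, -4.06440175e+01,  6.94647990e-02,
        2.95792089e-02, -1.12361527e-04]), 'position': array([263.42536586, 538.75360538, 221.54257751]), 'tcp_rot': array([ 2.66426824e+00,  1.66298007e+00, -2.59765095e-03]), 'contact_force': array([-0.07672693, -0.26442261,  0.21243417]), 'torque': array([ 0.00535236,  0.0574453 , -0.03367197]), 'opening': 87.66445318824219}
side {'fx': 430.852400763676, 'fy': 430.852400763676, 'cx': 319.8359107617736, 'cy': 202.88131796156696, 'xyz': array([-246.69804275, -767.90482461,  897.00437767]), 'rotation': array([-2.07109749,  0.85552488, -0.41464866])}
top {'fx': 401.82807409178366, 'fy': 401.82807409178366, 'cx': 321.7459738733425, 'cy': 202.27366453855876, 'xyz': array([ 311.93487374,  -21.48240465, 1411.28926953]), 'rotation': array([-2.11241874,  2.17384554, -0.13975609])}
```

View pics/side0.png

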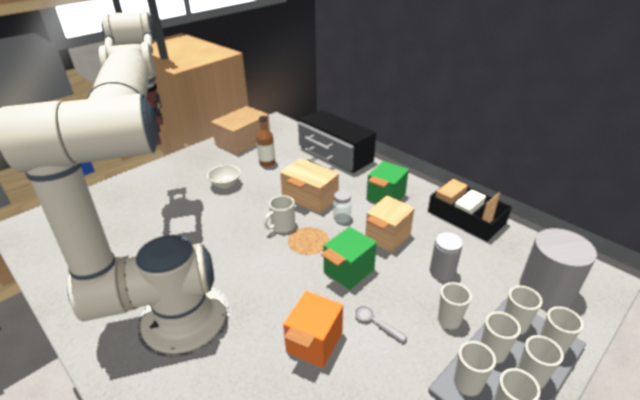

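View pics/top0.png

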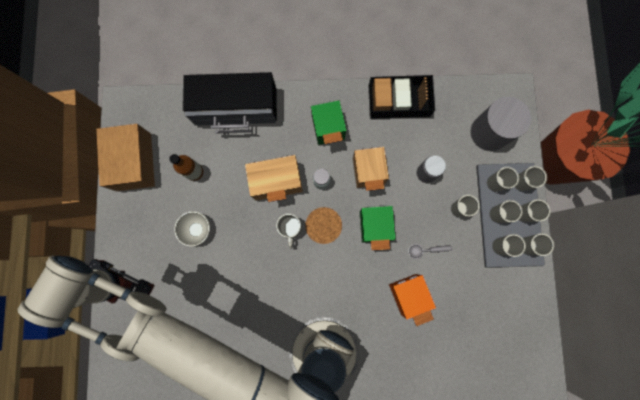

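Side view: the wide box is at (310,185), the mug at (282,214), the mat at (308,240) and the small bamboo box at (390,222). In the top view these are at (273,178), (288,226), (324,225) and (371,166). Things that could be confused, by top-view pixel:
- **Boxes:** green (328,122), green (378,225), orange (413,297), wooden crate (125,155).
- **Mug:** tumbler (467,206) and the cups on the tray (510,210).

My choice is the bamboo wide box with the handled mug in front of its tongue. Next I'll measure them.

```bash
cat > h.py <<'E'
import numpy as np,cv2
from rig import *
from scipy.spatial.transform import Rotation as R
def cam(n):
    c=camera_info(n); return c, R.from_rotvec(c['rotation']).as_matrix(), np.array(c['xyz'])
def cloud(n,d):
    c,M,t=cam(n); v,u=np.indices(d.shape)
    P=np.stack([(u-c['cx'])/c['fx']*d,(v-c['cy'])/c['fy']*d,d],-1)@M.T+t
    P[d<=0]=np.nan; return P
def ray(n,uv,z):
    c,M,t=cam(n); r=M@np.array([(uv[0]-c['cx'])/c['fx'],(uv[1]-c['cy'])/c['fy'],1])
    return t+r*(z-t[2])/r[2]
def proj(n,P):
    c,M,t=cam(n); p=(np.atleast_2d(P)-t)@M
    return np.c_[p[:,0]/p[:,2]*c['fx']+c['cx'],p[:,1]/p[:,2]*c['fy']+c['cy']]
E
python3 - <<'E'
from h import *
np.set_printoptions(precision=1,suppress=True)
Z=dict(caddy=0,mug=0,mat=0,smallbox=0,jar=0,caddy_tongue=100,caddy_hinge=100)
for n in("top","side"):
    p,d=get_image(n); C=cloud(n,d); np.save(f'C_{n}.npy',C)
    print(n,'counter z',np.nanmedian(C[...,2][C[...,2]<30]) )
    for k,z in Z.items():
        for r in landmark_of(n,k)[:3]: print(' lm',k,round(r['score'],2),np.array(r['uv']),ray(n,r['uv'],z))
        if k in('caddy_tongue','caddy_hinge'):continue
        for r in silhouettes(n,k)[:3]:
            m=r['region']; q=C[m]; q=q[np.isfinite(q[:,0])]
            print(' sil',k,round(r['score'],2),r['bbox'],m.sum(),np.median(q,0),'z95',np.percentile(q[:,2],95))
p=get_image("top")[0][130:260,220:420]; cv2.imwrite("pics/crop.png",cv2.resize(p,None,fx=4,fy=4,interpolation=cv2.INTER_CUBIC)[:,:,::-1])
E
```

```text
top counter z -5.601194102211139
 lm caddy 0.86 [275.7 181.4] [592.7 153.6   0. ]
 sil caddy 0.74 [242.9, 155.3, 58.9, 43.7] 2035 [583.1 146.9 105.4] z95 110.00913205736718
 sil caddy 0.73 [452.6, 192.4, 28.7, 24.7] 480 [ 476.8 -502.7   59.6] z95 100.30194727098018
 lm mug 0.67 [288.1 227.7] [425.5 111.8   0. ]
 sil mug 0.83 [272.4, 214.1, 29.5, 31.8] 557 [426.9 106.1   8. ] z95 90.02613426450348
 lm mat 0.74 [323.6 226.7] [425.4 -13.2   0. ]
 lm mat 0.31 [195.1 171.8] [636.6 443.7   0. ]
 sil mat 0.84 [308.9, 209.5, 34.0, 32.9] 1058 [430.5 -13.   -0.2] z95 4.8463768324865875
 lm smallbox 0.98 [329.8 132.7] [766.9 -45.5   0. ]
 lm smallbox 0.97 [408.4 294.4] [ 184.9 -297.1    0. ]
 lm smallbox 0.88 [373.3 225.2] [ 425.7 -187.9    0. ]
 sil smallbox 0.94 [350.4, 146.4, 39.8, 44.6] 1361 [ 609.4 -173.8  105.2] z95 109.99880408440465
 sil smallbox 0.84 [361.0, 205.2, 34.8, 45.0] 1322 [ 414.1 -187.2  105.4] z95 110.07143389071538
 sil smallbox 0.8 [313.9, 103.2, 31.9, 40.6] 1208 [770.4 -39.3 105.6] z95 110.49275518321444
 lm jar 0.59 [195.2 226.4] [439.6 440.1   0. ]
 lm jar 0.52 [319.9 1
[... 1047 characters left out ...]
2, 62.9] 2448 [ 396.7 -211.5  101.4] z95 107.88133202214902
 sil smallbox 0.88 [365.0, 161.9, 44.0, 40.0] 1343 [749.3 -51.1  97.3] z95 107.83430315300973
 sil smallbox 0.69 [365.7, 196.3, 47.9, 54.7] 1852 [ 586.4 -196.3  100.4] z95 108.10609572941246
 lm jar 0.56 [344.6 220.6] [582.1 -26.7   0. ]
 sil jar 0.59 [334.2, 189.8, 16.3, 32.9] 535 [571.2 -21.   63.2] z95 95.90432310306707
 sil jar 0.57 [254.4, 113.5, 23.2, 52.6] 646 [621.8 429.7  94.8] z95 190.66135089298095
 lm caddy_tongue 0.65 [293.1 181.5] [521.3 153.6 100. ]
 lm caddy_tongue 0.53 [341.5 220. ] [ 485.3 -100.9  100. ]
 lm caddy_hinge 0.78 [318.9 169.4] [634.4 146.1 100. ]
 lm caddy_hinge 0.28 [449.  322.4] [ 387.2 -524.1  100. ]
```

View pics/crop.png

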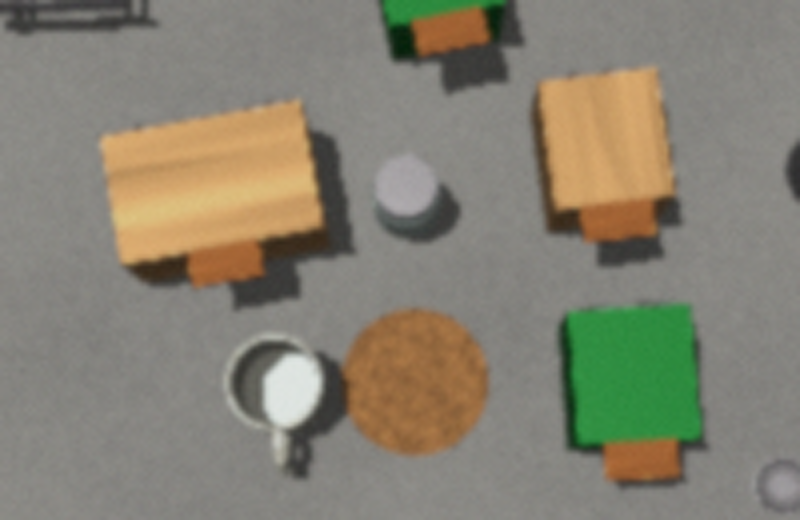

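The crop confirms the choice: wide bamboo box centred at crop (215,180) with its tongue at (225,262), handled mug at (275,385), mat at (415,380). Next, precise fits from the depth data.

Run:
```python
from h import *
np.set_printoptions(precision=1,suppress=True)
for n,box in (("top",None),("side",None)):
    C=np.load(f'C_{n}.npy')
    X,Y,Zz=C[...,0],C[...,1],C[...,2]
    with np.errstate(all='ignore'):
        m=(Zz>97)&(Zz<116)&(X>470)&(X<680)&(Y>20)&(Y<270)
        q=C[m][:,:2].astype(np.float32)
        # main lid: erode tongue: iterate
        r=cv2.minAreaRect(q); print(n,'lid+tongue rect',r,len(q),np.median(C[m][:,2]))
        rim=(Zz>78)&(Zz<100)&(X>350)&(X<490)&(Y>30)&(Y<190)
        q=C[rim][:,:2].astype(np.float32)
        if len(q)>5: print('rim',cv2.minEnclosingCircle(q),len(q),q.min(0),q.max(0))
        h=(Zz>20)&(Zz<75)&(X>330)&(X<395)&(Y>60)&(Y<160)
        q=C[h]; print('handle pts',len(q),q.min(0) if len(q) else'',q.mean(0) if len(q) else '')
    p,d=get_image(n)
    hsv=cv2.cvtColor(p,cv2.COLOR_RGB2HSV)
    s=silhouettes(n,'mat')[0]['region']; v,u=np.nonzero(s)
    W=np.array([ray(n,(a,b),0)[:2] for a,b in zip(u,v)])
    print('mat',W.mean(0),(W.min(0)+W.max(0))/2,W.max(0)-W.min(0))
    # jar
    with np.errstate(all='ignore'):
        j=(Zz>85)&(Zz<105)&(X>530)&(X<640)&(Y>-60)&(Y<30); q=C[j][:,:2].astype(np.float32); print('jar',cv2.minEnclosingCircle(q),q.mean(0))
        g=(Zz>97)&(Zz<116)&(X>340)&(X<480)&(Y>-260)&(Y<-120); q=C[g][:,:2].astype(np.float32); print('green',cv2.minAreaRect(q))
```

```text
top lid+tongue rect ((579.8641357421875, 150.14547729492188), (145.33126831054688, 170.21383666992188), 9.051671981811523) 1850 105.7931068808565
rim ((418.44989013671875, 104.99116516113281), 46.86749267578125) 107 [371.7  64.4] [464.4 143.8]
handle pts 41 [352.6  82.3  20.2] [372.6  99.2  51.5]
mat [430.4 -10.6] [430.1 -11.2] [123.9 127.4]
jar ((586.4652709960938, -8.60837173461914), 26.413673400878906) [586.2  -8.8]
green ((410.068115234375, -191.49717712402344), (139.2625732421875, 100.8744125366211), 2.2910165786743164)
side lid+tongue rect ((577.30908203125, 151.1242218017578), (147.89234924316406, 174.69407653808594), 8.847447395324707) 1064 105.66174457007895
rim ((418.13165283203125, 111.00288391113281), 49.25713348388672) 197 [369.8  63.9] [465.8 147.5]
handle pts 180 [349.5  78.7  20.3] [379.3  99.3  47.4]
mat [429.2  -8.4] [432.5  -6.8] [130.8 131.3]
jar ((584.8447875976562, -5.03012228012085), 29.433025360107422) [582.8  -9.9]
green ((409.5765075683594, -189.0706024169922), (138.94711303710938, 103.57416534423828), 0.8146238327026367)
```

```bash
cat >> h.py <<'E'
def rowto(pos,Rt,o=None):
    o=o or get_obs(); R0=R.from_rotvec(o['tcp_rot'])
    s=R0.inv().apply(np.array(pos)-o['position'])/250
    t=(R0.inv()*Rt).as_rotvec()/(2*np.pi)
    return np.round(np.r_[s,t],4).tolist()
def toolR(xang,tilt=0,head=0):
    """tool z tilted from down by tilt(deg) toward heading head(deg); x axis horizontal at xang for tilt=0"""
    h=np.radians(head); ax=np.array([np.sin(h),-np.cos(h),0])  # rot about this moves -z toward heading
    a=np.radians(xang); x=np.array([np.cos(a),np.sin(a),0]); z=np.array([0,0,-1.]); y=np.cross(z,x)
    return R.from_rotvec(ax*np.radians(tilt))*R.from_matrix(np.c_[x,y,z])
E
python3 - <<'E'
from h import *
print(toolR(0,60,0).as_matrix().round(2))
print(rowto((424,210,200),toolR(0)))
print(rowto((424,210,38),toolR(0)))
E
```

```text
[[ 0.5   0.    0.87]
 [ 0.   -1.    0.  ]
 [ 0.87  0.   -0.5 ]]
[-0.9004, 1.1546, 0.0905, -0.0, 0.0, 0.1776]
[-0.9004, 1.1546, 0.7385, -0.0, 0.0, 0.1776]
```

```bash
python3 -m pendant '[[-0.2,0.25,0.02,0,0,0.03],[-0.35,0.45,0.04,0,0,0.06],[-0.5,0.65,0.05,0,0,0.09],[-0.65,0.85,0.06,0,0,0.12],[-0.8,0.98,0.08,0,0,0.15],[-0.9,1.0,0.09,0,0,0.178],[-0.9,1.0,0.09,0,0,0.178],[-0.9,1.0,0.09,0,0,0.178]]' 0.545
python3 - <<'E'
from h import *
print(get_obs()['q'],rowto((424,210,200),toolR(0)))
print(rowto((424,210,38),toolR(0)))
E
```

```text
clock: 2.65
position: [389.4, 227.8, 200.4]
tcp_rot: [-3.141, -0.001, -0.001]
contact_force: [0.3, 0.5, -0.3]
opening: 39.8
[ 4.53457875e-01 -3.16581850e-01  1.64764853e+00  4.87410943e-04
  1.80968884e+00  4.52969562e-01] [0.1383, 0.0712, 0.0017, -0.0001, -0.0001, 0.0001]
[0.138, 0.0717, 0.6497, -0.0001, -0.0001, 0.0001]
```

```bash
python3 -m pendant '[[0.138,0.1,0.2,0,0,0],[0.138,0.1,0.4,0,0,0],[0.138,0.1,0.58,0,0,0],[0.138,0.1,0.65,0,0,0],[0.138,0.1,0.65,0,0,0]]'
python3 - <<'E'
from h import *
p,d=get_image("top"); cv2.imwrite("pics/pre.png",cv2.resize(p[110:290,180:440],None,fx=3,fy=3)[:,:,::-1])
E
```

```text
clock: 3.28
position: [423.5, 203.6, 37.5]
tcp_rot: [-3.141, -0.005, 0.002]
contact_force: [0.4, 0.0, 0.7]
opening: 39.8
```

View pics/pre.png

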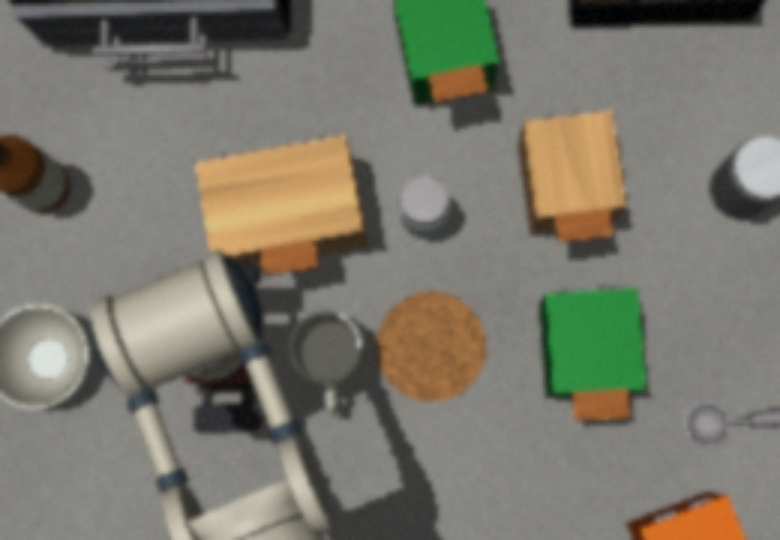

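```bash
python3 -m pendant '[[0,0.08,0,0,0,0],[0,0.16,0,0,0,0],[0,0.2,0,0,0,0],[0,0.23,0,0,0,0],[0.003,0.26,0,0,0,0],[0.006,0.29,0,0,0,0],[0.009,0.32,0,0,0,0],[0.012,0.35,0,0,0,0],[0.013,0.37,0,0,0,0],[0.013,0.37,0,0,0,0]]'
python3 - <<'E'
from h import *
p,d=get_image("top"); cv2.imwrite("pics/mid.png",cv2.resize(p[110:290,180:440],None,fx=3,fy=3)[:,:,::-1])
p,d=get_image("side"); cv2.imwrite("pics/mids.png",cv2.resize(p[110:290,180:440],None,fx=3,fy=3)[:,:,::-1])
E
```

```text
clock: 4.58
position: [427.8, 110.5, 38.7]
tcp_rot: [-3.141, -0.003, -0.002]
contact_force: [-0.3, 0.0, -0.3]
opening: 39.9
```

View pics/mid.png

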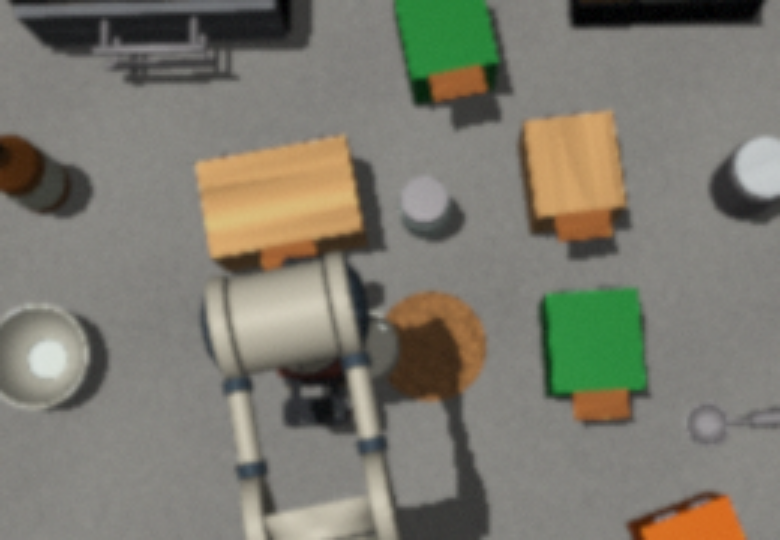

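View pics/mids.png

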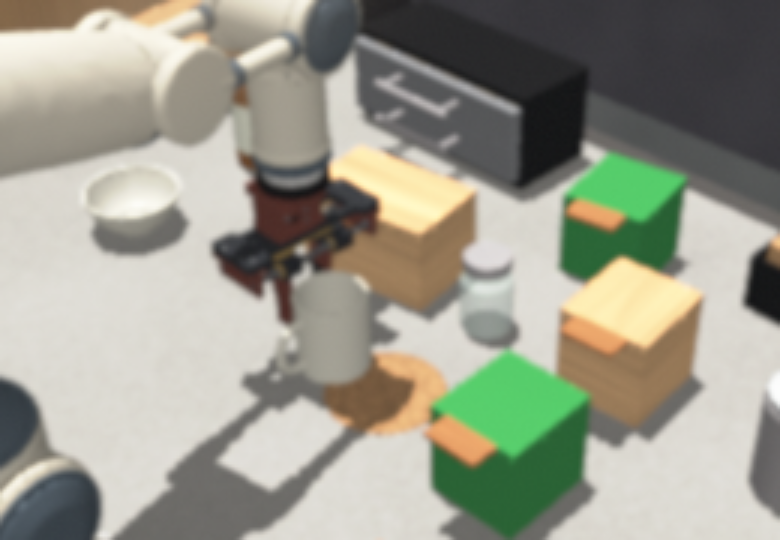

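The mug is upright, rests against both fingers and is at the mat's edge: side crop foot at (335,375), mat centre (385,392).

```bash
python3 -m pendant '[[0.001,0.03,0,0,0,0],[0.002,0.06,0,0,0,0],[0.003,0.09,0,0,0,0],[0.004,0.13,0,0,0,0],[0.005,0.17,0,0,0,0],[0.006,0.2,0,0,0,0],[0.007,0.23,0,0,0,0],[0.008,0.26,0,0,0,0],[0.008,0.28,0,0,0,0],[0.008,0.28,0,0,0,0]]'
python3 - <<'E'
from h import *
p,d=get_image("side"); C=cloud("side",d); p2=cv2.resize(p[110:290,180:440],None,fx=3,fy=3); cv2.imwrite("pics/end1s.png",p2[:,:,::-1])
s=silhouettes("side","mug"); print([ (r['score'],r['bbox']) for r in s[:2]])
q=C[s[0]['region']];q=q[np.isfinite(q).all(1)]; print(q.min(0),q.max(0))
for r in landmark_of("side","mug")[:2]: print(r['score'],ray("side",r['uv'],0))
q=q[(q[:,2]>20)]; 
from scipy.optimize import least_squares
f=lambda c:np.hypot(q[:,0]-c[0],q[:,1]-c[1])-40
print(least_squares(f,[430,-5],loss='soft_l1',f_scale=3).x)
E
```

```text
clock: 5.92
position: [429.7, 40.3, 38.4]
tcp_rot: [3.141, 0.002, 0.001]
contact_force: [0.4, -0.5, 0.3]
opening: 40.2
[(0.78, [288.1, 208.4, 35.1, 41.9])]
[352.12162514 -45.96214145  -2.8797798 ] [522.59962801 129.53748317  92.15958828]
0.86 [4.33770301e+02 1.92427554e-01 1.13686838e-13]
[427.24501402  -3.62220761]
```

View pics/end1s.png

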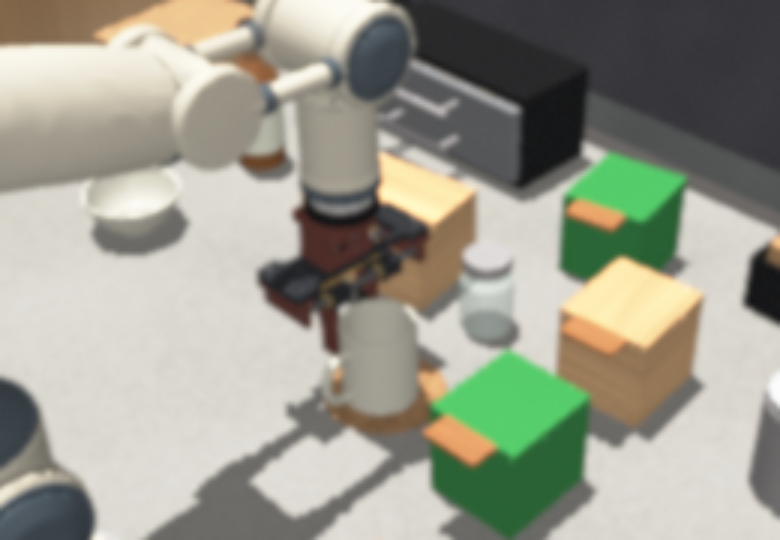

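```bash
python3 -m pendant '[[0.001,0.012,0,0,0,0],[0.002,0.025,0,0,0,0],[0.002,0.025,0,0,0,0],[0.002,0.0,0,0,0,0],[0.002,-0.06,0,0,0,0],[0.002,-0.16,0,0,0,0],[0.002,-0.25,-0.1,0,0,0],[0.002,-0.35,-0.25,0,0,0],[-0.1,-0.4,-0.45,0,0,0],[-0.1,-0.4,-0.5,0,0,0]]'
python3 - <<'E'
from h import *
from scipy.optimize import least_squares
print(get_obs()['q'])
for n in("top","side"):
    p,d=get_image(n); C=cloud(n,d); p2=cv2.resize(p[110:290,180:440],None,fx=3,fy=3); cv2.imwrite(f"pics/end2{n}.png",p2[:,:,::-1])
    s=silhouettes(n,"mug")
    if s:
        q=C[s[0]['region']];q=q[np.isfinite(q).all(1)]
        print(n,s[0]['score'],s[0]['bbox'])
        q=q[(q[:,2]>(78 if n=="top" else 15))]
        f=lambda c:np.hypot(q[:,0]-c[0],q[:,1]-c[1])-(38 if n=="top" else 40)
        print(least_squares(f,[430,-5],loss='soft_l1',f_scale=3).x)
    for r in landmark_of(n,"mug")[:2]: print(r['score'],ray(n,r['uv'],0))
E
```

```text
clock: 7.32
position: [404.8, 142.8, 167.4]
tcp_rot: [-3.14, -0.008, -0.01]
contact_force: [0.3, 0.5, -0.7]
opening: 39.7
[ 2.59540602e-01 -3.88511007e-01  1.76159545e+00  2.88689958e-04
  1.76178493e+00  2.54701652e-01]
top 0.63 [311.6, 207.9, 25.1, 40.0]
[429.06276479 -11.34981858]
0.65 [438.72878283  -5.12089567   0.        ]
0.4 [ 629.21466363 -170.33955782    0.        ]
side 0.58 [288.6, 208.8, 32.9, 40.7]
[428.02368153  -9.20126391]
0.9 [438.36150712   3.71187089   0.        ]
```

View pics/end2top.png

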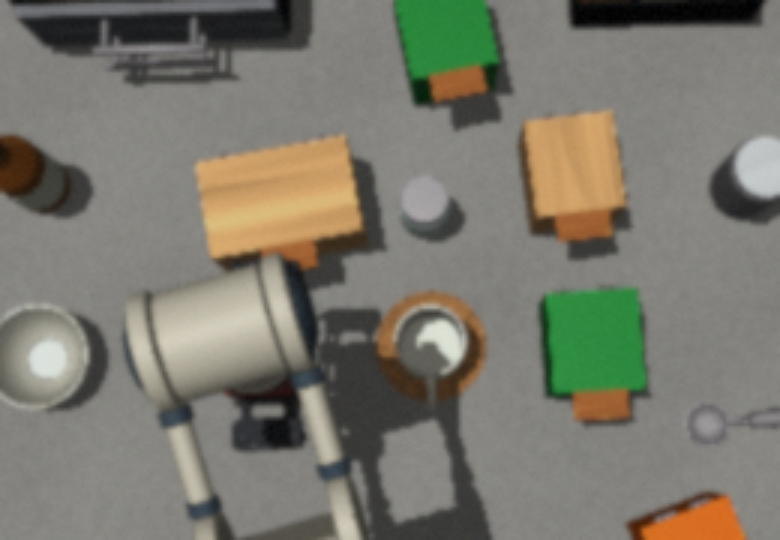

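View pics/end2side.png

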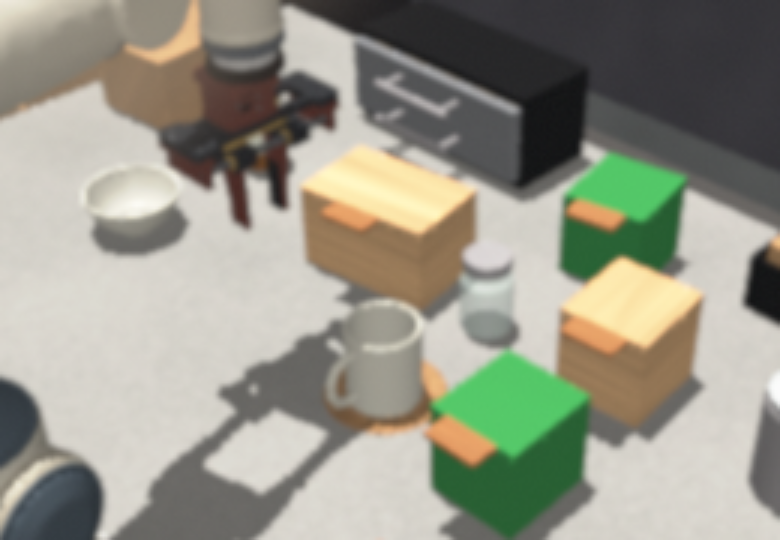

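The mug is at about (428.5, -10) and the mat at (430, -10). The top crop shows the mug centred on the mat at (432,345), and it is upright in the side view. Next I'll tilt the tool for the tongue.

Run:
```python
from h import *
for xa in(-81,99): print(rowto((400,150,260),toolR(xa,50,9)))
```

```text
[-0.017, -0.0383, -0.3951, 0.1148, 0.0981, 0.2097]
[-0.017, -0.0383, -0.3951, -0.1021, 0.1195, -0.2551]
```

```bash
python3 -m pendant '[[-0.01,-0.03,-0.2,0.011,0.01,0.021],[-0.017,-0.038,-0.39,0.023,0.02,0.042],[-0.017,-0.038,-0.395,0.034,0.029,0.063],[-0.017,-0.038,-0.395,0.046,0.039,0.084],[-0.017,-0.038,-0.395,0.057,0.049,0.105],[-0.017,-0.038,-0.395,0.069,0.059,0.126],[-0.017,-0.038,-0.395,0.08,0.069,0.147],[-0.017,-0.038,-0.395,0.092,0.078,0.168],[-0.017,-0.038,-0.395,0.103,0.088,0.189],[-0.017,-0.038,-0.395,0.1148,0.0981,0.2097]]' 1
python3 - <<'E'
from h import *
o=get_obs();print(o['q'],o['position'],rowto((400,150,260),toolR(-81,50,9)))
p,d=get_image("side"); cv2.imwrite("pics/tilt.png",p[:,:,::-1])
E
```

```text
clock: 8.88
position: [467.4, 199.4, 275.0]
tcp_rot: [-1.872, 1.594, -0.714]
contact_force: [0.1, -0.8, -0.3]
opening: 0.8
[ 0.54217949 -0.85412621  2.04852602 -0.32524097  1.20765802  1.95040813] [467.3566826  199.40699748 274.95762312] [0.1542, 0.2516, -0.1678, 0.0109, -0.0048, 0.0027]
```

View pics/tilt.png

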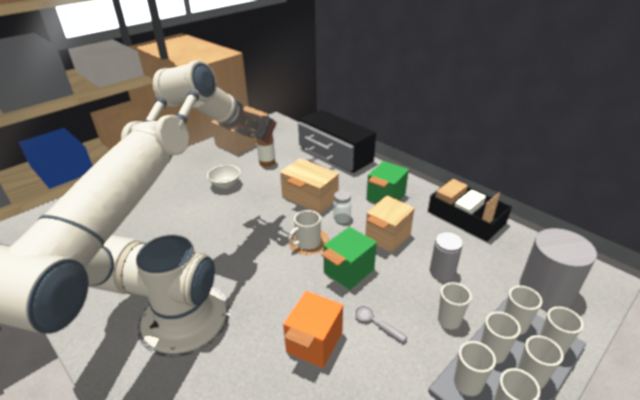

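```bash
cat >> h.py <<'E'
DATA=[([1.0593,.0918,1.2319],[263.4,538.8,221.5],[2.66427,1.66298,-.0026]),
([.45346,-.31658,1.64765],[389.4,227.8,200.4],[-3.141,-.001,-.001]),
([.25954,-.38851,1.7616],[404.8,142.8,167.4],[-3.14,-.008,-.01]),
([.54218,-.85413,2.04853],[467.36,199.41,274.96],[-1.872,1.594,-.714])]
E
python3 - <<'E'
from h import *
from scipy.optimize import least_squares
def res(p):
    a,L2,b,c,h,L5=p; out=[]
    for q,P,rv in DATA:
        w=np.array(P)-L5*R.from_rotvec(rv).apply([0,0,1])
        u=np.array([np.cos(q[0]),np.sin(q[0])]); g=q[1]+q[2]
        out+=[w[:2]@u-(a+L2*np.sin(q[1])+b*np.sin(g)+c*np.cos(g)), w[2]-(h+L2*np.cos(q[1])+b*np.cos(g)-c*np.sin(g)), u[0]*w[1]-u[1]*w[0]]
    return out
for reg in (0,):
    s=least_squares(res,[0,400,350,0,350,200],x_scale=100); print(s.x.round(1),s.cost); print(np.round(s.fun,1))
E
```

```text
[-120.3  339.3  595.7  442.3  414.5  246.5] 1800.9463942893176
[ 2.7 -1.2 34.  -8.  -1.8 34.1  4.2  2.1 34.2  1.1  0.8  3.3]
```

Run:
```python
from h import *
from scipy.optimize import least_squares
def res(p):
    a,L2,b,c,h,L5,e=p; out=[]
    for q,P,rv in DATA:
        w=np.array(P)-L5*R.from_rotvec(rv).apply([0,0,1])
        u=np.array([np.cos(q[0]),np.sin(q[0])]); g=q[1]+q[2]
        out+=[w[:2]@u-(a+L2*np.sin(q[1])+b*np.sin(g)+c*np.cos(g)), w[2]-(h+L2*np.cos(q[1])+b*np.cos(g)-c*np.sin(g)), u[0]*w[1]-u[1]*w[0]-e]
    return out+[p[0]/20]
s=least_squares(res,[0,400,350,0,350,300,34],x_scale=100); print(s.x.round(1),s.cost); print(np.round(s.fun,1))
```

```text
[  0.8 372.7 558.3  94.7 155.3 349.7  34.1] 0.004603065113161974
[-0.  -0.  -0.1  0.   0.  -0.   0.   0.   0.1  0.  -0.  -0.   0. ]
```

```bash
cat >> h.py <<'E'
A,L2,B,CC,HH,L5,E_=0.8,372.7,558.3,94.7,155.3,349.7,34.1
LO=[-2.87,-.86,.17,-1.51,.06,-2.65];HI=[2.87,2.18,2.46,4.65,2.69,2.65]
def ik(P,d):
    P=np.array(P,float); w=P-L5*d; r=np.hypot(w[0],w[1])
    q1=np.arctan2(w[1],w[0])-np.arcsin(E_/r); rp=np.sqrt(r*r-E_**2)-A; z=w[2]-HH
    l3=np.hypot(B,CC); ph=np.arctan2(CC,B) # b sin g + c cos g = l3 sin(g+ph)
    D=np.hypot(rp,z); ca=(D*D-L2**2-l3**2)/(2*L2*l3)
    if abs(ca)>1: return None
    k=np.arccos(ca); q3=k-ph
    q2=np.arctan2(rp,z)-np.arctan2(l3*np.sin(k),L2+l3*np.cos(k)); g=q2+q3
    m=(R.from_euler('z',q1)*R.from_euler('y',g)).inv().apply(d)
    q5=np.arccos(m[2]); q4=np.arctan2(m[1],m[0])
    return np.array([q1,q2,q3,q4,q5])
def ok(q): return q is not None and all(LO[i]+.03<q[i]<HI[i]-.03 for i in range(5))
def dirv(tilt,head):
    t,h=np.radians([tilt,head]); return np.array([np.sin(t)*np.cos(h),np.sin(t)*np.sin(h),-np.cos(t)])
EX=np.array([np.cos(np.radians(9)),np.sin(np.radians(9)),0]);EY=np.array([-EX[1],EX[0],0]);EZ=np.array([0,0,1.])
HG=np.array([579,150.5,0])+70*EX+100*EZ
E
python3 - <<'E'
from h import *
np.set_printoptions(precision=2,suppress=True)
for q,P,rv in DATA: print(q,ik(P,R.from_rotvec(rv).apply([0,0,1])))
for head in(9,0,-15,-30,-45,30,50):
  for tilt in(10,20,30,40,50,60,70):
    s=''
    for name,p in (('pre',HG-200*EX-25*EZ),('in',HG-128*EX-28*EZ),('45',HG-90*EX+80*EZ),('90',HG+120*EZ-8*EX),('105',HG+32*EX+115*EZ)):
        q=ik(p,dirv(tilt,head)); s+=f'{name}:{"ok" if ok(q) else "--"}{q if name in("in","105") else ""} '
    print(head,tilt,s)
E
```

```text
[1.0593, 0.0918, 1.2319] [ 1.06  0.09  1.23 -0.    1.82]
[0.45346, -0.31658, 1.64765] [ 0.45 -0.32  1.65  0.    1.81]
[0.25954, -0.38851, 1.7616] [ 0.26 -0.39  1.76 -0.    1.76]
[0.54218, -0.85413, 2.04853] [ 0.54 -0.85  2.05 -0.33  1.21]
9 10 pre:ok in:ok[ 0.21 -0.21  1.8  -0.01  1.38] 45:ok 90:ok 105:ok[ 0.19  0.2   1.14 -0.01  1.63] 
9 20 pre:ok in:ok[ 0.21 -0.38  1.96 -0.02  1.21] 45:ok 90:ok 105:ok[ 0.2   0.03  1.34 -0.01  1.42] 
9 30 pre:ok in:ok[ 0.22 -0.54  2.12 -0.04  1.04] 45:ok 90:ok 105:ok[ 0.2  -0.11  1.53 -0.02  1.2 ] 
9 40 pre:-- in:ok[ 0.23 -0.71  2.29 -0.06  0.87] 45:ok 90:ok 105:ok[ 0.21 -0.25  1.71 -0.04  0.98] 
9 50 pre:-- in:--[ 0.25 -0.87  2.45 -0.11  0.7 ] 45:ok 90:ok 105:ok[ 0.21 -0.36  1.88 -0.06  0.75] 
9 60 pre:-- in:--[ 0.26 -1.03  2.61 -0.18  0.52] 45:-- 90:ok 105:ok[ 0.22 -0.45  2.03 -0.11  0.51] 
9 70 pre:-- in:--[ 0.27 -1.16  2.76 -0.33  0.34] 45:-- 90:ok 105:ok[ 0.22 -0.49  2.16 -0.24  0.26] 
0 10 pre:ok in:ok[ 0.23 -0.21  1.79 -0.04  1.38] 45:ok 90:ok 105:ok[ 0.21  0.2   1.13 -0.04  1.64] 
0 20 pre:ok in:ok[ 0.26 -0.36  1.95 -0.09  1.22] 45:ok 90:ok 
[... 3373 characters left out ...]
63] 
50 10 pre:ok in:ok[ 0.12 -0.18  1.77  0.12  1.42] 45:ok 90:ok 105:ok[0.13 0.23 1.1  0.12 1.68] 
50 20 pre:ok in:ok[ 0.04 -0.3   1.9   0.27  1.31] 45:ok 90:ok 105:ok[0.07 0.11 1.26 0.25 1.52] 
50 30 pre:ok in:ok[-0.07 -0.4   2.02  0.44  1.22] 45:ok 90:ok 105:ok[-0.    0.    1.42  0.4   1.38] 
50 40 pre:ok in:ok[-0.17 -0.48  2.14  0.65  1.17] 45:ok 90:ok 105:ok[-0.07 -0.08  1.56  0.58  1.26] 
50 50 pre:ok in:ok[-0.28 -0.51  2.25  0.87  1.15] 45:ok 90:ok 105:ok[-0.14 -0.14  1.69  0.79  1.17] 
50 60 pre:-- in:ok[-0.37 -0.5   2.33  1.11  1.16] 45:ok 90:ok 105:ok[-0.2  -0.17  1.81  1.02  1.11] 
50 70 pre:-- in:ok[-0.45 -0.42  2.39  1.33  1.21] 45:ok 90:ok 105:ok[-0.25 -0.16  1.9   1.26  1.09]
```

```bash
cat >> h.py <<'E'
HEAD,TILT=-10,48
DV=dirv(TILT,HEAD)
_q=[.54218,-.85413,2.04853,-.32524,1.20766,1.95041]
def ori(q): return R.from_euler('ZYZYZ',[q[0],q[1]+q[2],q[3],q[4],q[5]])
K=None
def full(P,Rt):
    q=ik(P,Rt.apply([0,0,1])); 
    base=R.from_euler('ZYZY',[q[0],q[1]+q[2],q[3],q[4]]) if False else R.from_euler('Z',q[0])*R.from_euler('Y',q[1]+q[2])*R.from_euler('Z',q[3])*R.from_euler('Y',q[4])
    m=(base.inv()*Rt).as_matrix(); return np.r_[q,np.arctan2(m[1,0],m[0,0])]
def S(s,z,lat=5): return HG+s*EX+z*EZ+lat*EY
def arc(th,rho=126):
    t=np.radians(th); n=np.array([7.2,6.7]); return S(-rho*np.cos(t)-n[0],rho*np.sin(t)-n[1])
E
python3 - <<'E'
from h import *
np.set_printoptions(precision=2,suppress=True)
for q,P,rv in DATA: print(full(P,R.from_rotvec(rv)))
print('true q6 -.057 .453 .2547 1.950')
for xa in(HEAD-90,HEAD+90):
    Rt=toolR(xa,TILT,HEAD)
    for P in (S(-129,-38)-90*DV,S(-129,-38)-45*DV,S(-129,-38),arc(0),arc(30),arc(60),arc(90),arc(105)): print(xa,P,full(P,Rt))
    print(rowto(S(-129,-38)-90*DV,Rt))
E
```

```text
[ 1.06  0.09  1.23 -0.    1.82  3.08]
[ 0.45 -0.32  1.65  0.    1.81 -2.69]
[ 0.26 -0.39  1.76 -0.    1.76 -2.89]
[ 0.54 -0.85  2.05 -0.33  1.21 -1.19]
true q6 -.057 .453 .2547 1.950
-100 [454.08 157.82 122.22] [ 0.68 -0.87  2.34 -0.66  1.13 -0.6 ]
-100 [487.01 152.02  92.11] [ 0.59 -0.76  2.34 -0.66  1.   -0.6 ]
-100 [519.94 146.21  62.  ] [ 0.52 -0.63  2.32 -0.67  0.87 -0.58]
-100 [515.8  145.55  93.3 ] [ 0.53 -0.68  2.29 -0.64  0.93 -0.64]
-100 [532.47 148.19 156.3 ] [ 0.51 -0.66  2.17 -0.59  1.01 -0.73]
-100 [578.02 155.41 202.42] [ 0.47 -0.53  2.   -0.55  1.01 -0.79]
-100 [640.24 165.26 219.3 ] [ 0.42 -0.35  1.85 -0.53  0.97 -0.83]
-100 [672.45 170.36 215.01] [ 0.4  -0.26  1.78 -0.53  0.94 -0.83]
[0.1517, 0.4891, 0.368, 0.0045, 0.034, 0.0374]
80 [454.08 157.82 122.22] [ 0.68 -0.87  2.34 -0.66  1.13  2.54]
80 [487.01 152.02  92.11] [ 0.59 -0.76  2.34 -0.66  1.    2.54]
80 [519.94 146.21  62.  ] [ 0.52 -0.63  2.32 -0.67  0.87  2.56]
80 [515.8  145.55  93.3 ] [ 0.53 -0.68  2.29 -0.64  0.93  2.5 ]
80 [532.47 148.19 156.3 ] [ 0.51 -0.66  2.17 -0.59  1.01  2.41]
80 [578.02 155.41 202.42] [ 0.47 -0.53  2.   -0.55  1.01  2.35]
80 [640.24 165.26 219.3 ] [ 0.42 -0.35  1.85 -0.53  0.97  2.32]
80 [672.45 170.36 215.01] [ 0.4  -0.26  1.78 -0.53  0.94  2.31]
[0.1517, 0.4891, 0.368, -0.0496, 0.0066, -0.46]
```

Run:
```python
from h import *
np.set_printoptions(precision=2,suppress=True)
Rt=toolR(-100,TILT,HEAD); o=get_obs(); T=S(-129,-38)-55*DV
for f in (0,.2,.4,.6,.8,1): 
    P=o['position']*(1-f)+T*f; print(P,full(P,Rt)); 
print(rowto(T,Rt))
```

```text
[466.41 201.96 273.07] [ 0.76 -0.7   1.99 -0.66  1.33 -0.65]
[469.07 192.23 238.21] [ 0.73 -0.73  2.06 -0.66  1.28 -0.64]
[471.72 182.5  203.36] [ 0.7  -0.75  2.14 -0.65  1.22 -0.64]
[474.38 172.77 168.51] [ 0.67 -0.77  2.21 -0.65  1.16 -0.63]
[477.04 163.04 133.66] [ 0.64 -0.78  2.28 -0.65  1.1  -0.61]
[479.69 153.31  98.8 ] [ 0.61 -0.78  2.34 -0.66  1.03 -0.6 ]
[0.1816, 0.4887, 0.5048, 0.0045, 0.034, 0.0374]
```

```bash
python3 -m pendant '[[0.03,0.08,0.08,0.0015,0.011,0.012],[0.06,0.16,0.17,0.003,0.023,0.025],[0.09,0.24,0.25,0.0045,0.034,0.0374],[0.12,0.33,0.33,0.0045,0.034,0.0374],[0.15,0.41,0.42,0.0045,0.034,0.0374],[0.18,0.487,0.505,0.0045,0.034,0.0374],[0.18,0.487,0.505,0.0045,0.034,0.0374],[0.18,0.487,0.505,0.0045,0.034,0.0374]]'
python3 - <<'E'
from h import *
o=get_obs();print(o['q'].round(2));Rt=toolR(-100,TILT,HEAD);print(rowto(S(-129,-38)-55*DV,Rt),rowto(S(-129,-38),Rt))
p,d=get_image("side"); cv2.imwrite("pics/pre2.png",cv2.resize(p[110:270,200:420],None,fx=3.5,fy=3.5)[:,:,::-1])
p,d=get_image("top"); cv2.imwrite("pics/pre2t.png",cv2.resize(p[110:270,200:420],None,fx=3.5,fy=3.5)[:,:,::-1])
E
```

```text
clock: 9.93
position: [480.3, 153.5, 99.8]
tcp_rot: [-1.59, 1.894, -0.844]
contact_force: [-0.2, 0.6, 0.1]
opening: 0.6
[ 0.61 -0.78  2.34 -0.66  1.03  2.54]
[0.0014, 0.0042, 0.001, 0.0, -0.0, 0.0] [0.0013, 0.0042, 0.221, 0.0, -0.0, 0.0]
```

View pics/pre2.png

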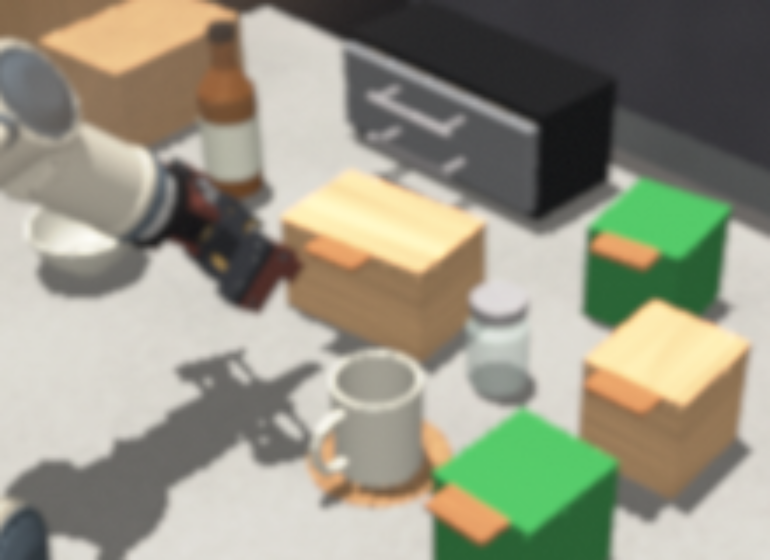

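View pics/pre2t.png

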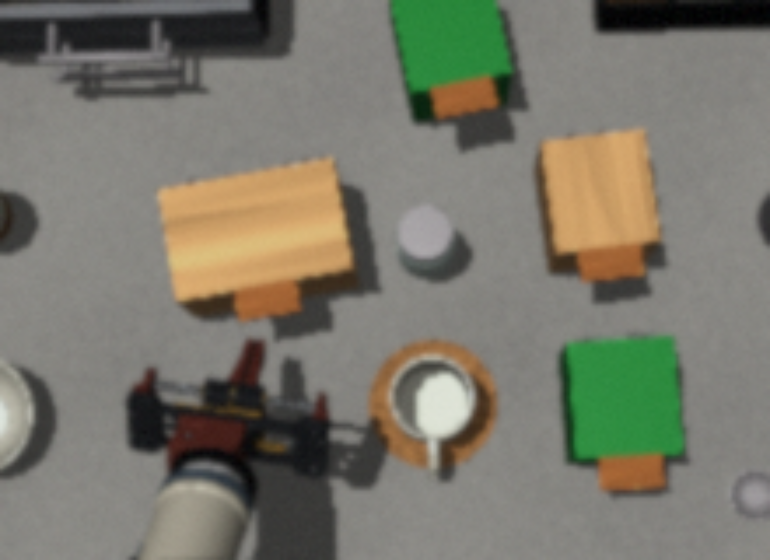

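The closed fingertip is at (262,348) in the top crop, in front of the tongue at (266,300), and the gripper is clear of the mug. Next, slide in under the tongue.

```bash
python3 -m pendant '[[0.001,0.004,0.05,0,0,0],[0.001,0.004,0.1,0,0,0],[0.001,0.004,0.15,0,0,0],[0.001,0.004,0.19,0,0,0],[0.001,0.004,0.221,0,0,0],[0.001,0.004,0.221,0,0,0]]'
python3 - <<'E'
from h import *
Rt=toolR(-100,TILT,HEAD)
o=get_obs();print(o['contact_force'])
print('up',rowto(arc(0),Rt))
for a in range(7,112,7): print(a,rowto(arc(a),Rt))
p,d=get_image("side"); cv2.imwrite("pics/in.png",cv2.resize(p[110:270,200:420],None,fx=3.5,fy=3.5)[:,:,::-1])
p,d=get_image("top"); cv2.imwrite("pics/int.png",cv2.resize(p[110:270,200:420],None,fx=3.5,fy=3.5)[:,:,::-1])
E
```

```text
clock: 10.78
position: [520.3, 146.5, 62.3]
tcp_rot: [-1.589, 1.894, -0.843]
contact_force: [-0.7, -0.3, 0.2]
opening: 0.8
[-0.73640561 -0.25943999  0.17600645]
up [0.0069, -0.0806, -0.0957, -0.0, 0.0, -0.0]
7 [0.0057, -0.1286, -0.1341, -0.0, 0.0, -0.0]
14 [0.002, -0.1807, -0.1667, -0.0, 0.0, -0.0]
21 [-0.004, -0.236, -0.193, -0.0, 0.0, -0.0]
28 [-0.0124, -0.2938, -0.2125, -0.0, 0.0, -0.0]
35 [-0.0228, -0.3531, -0.225, -0.0, 0.0, -0.0]
42 [-0.0353, -0.4131, -0.2303, -0.0, 0.0, -0.0]
49 [-0.0496, -0.473, -0.2283, -0.0, 0.0, -0.0]
56 [-0.0655, -0.5317, -0.2191, -0.0, 0.0, -0.0]
63 [-0.0828, -0.5884, -0.2027, -0.0, 0.0, -0.0]
70 [-0.1012, -0.6424, -0.1794, -0.0, 0.0, -0.0]
77 [-0.1204, -0.6927, -0.1497, -0.0, 0.0, -0.0]
84 [-0.1402, -0.7386, -0.1138, -0.0, 0.0, -0.0]
91 [-0.1602, -0.7795, -0.0724, -0.0, 0.0, -0.0]
98 [-0.1802, -0.8147, -0.0261, -0.0, 0.0, -0.0]
105 [-0.1998, -0.8437, 0.0245, -0.0, 0.0, -0.0]
```

View pics/in.png

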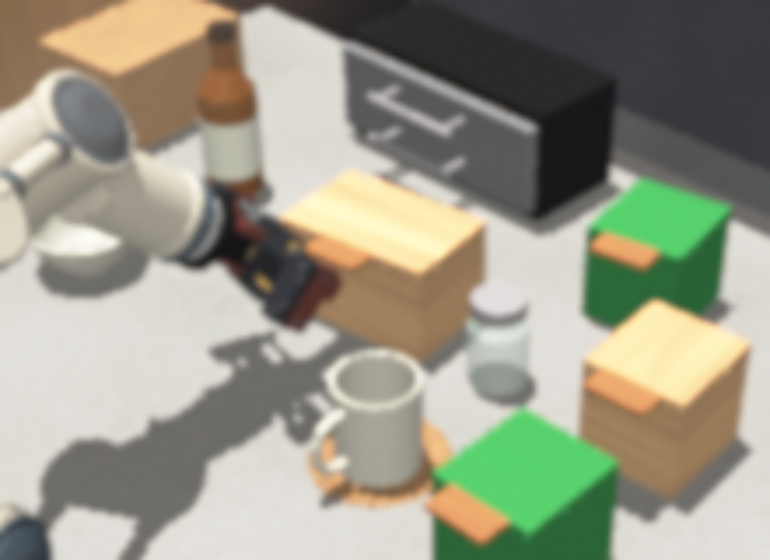

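View pics/int.png

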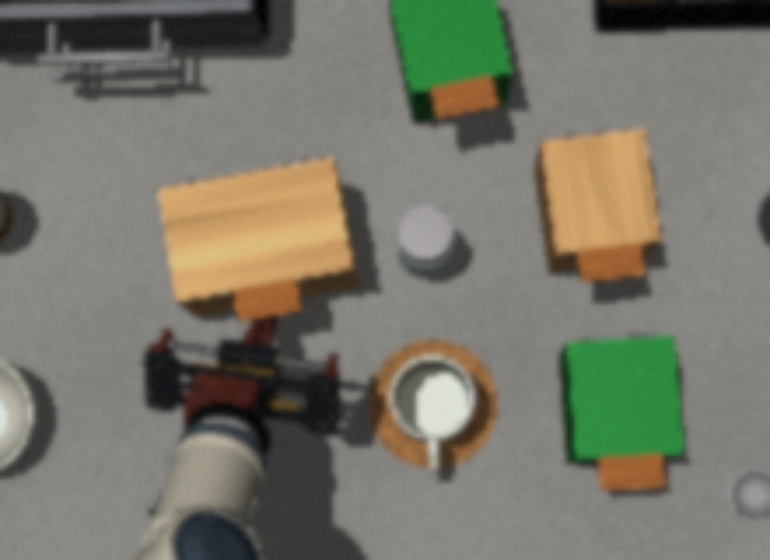

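The finger now goes in under the tongue at (266,310) in the top crop, with no contact force. Lift along the arc.

```bash
python3 -m pendant '[[0.004,-0.04,-0.05,0,0,0],[0.007,-0.08,-0.095,0,0,0],[0.006,-0.129,-0.134,0,0,0],[0.002,-0.18,-0.167,0,0,0],[-0.004,-0.236,-0.193,0,0,0],[-0.004,-0.236,-0.193,0,0,0]]'
python3 - <<'E'
from h import *
Rt=toolR(-100,TILT,HEAD)
for a in range(28,112,7): print(a,rowto(arc(a),Rt)[:3])
p,d=get_image("side"); cv2.imwrite("pics/l1.png",cv2.resize(p[110:270,200:420],None,fx=3.5,fy=3.5)[:,:,::-1])
E
```

```text
clock: 11.62
position: [524.9, 147.4, 141.7]
tcp_rot: [-1.585, 1.892, -0.844]
contact_force: [-1.0, 0.9, 0.4]
opening: 0.7
28 [-0.0056, -0.0463, -0.0128]
35 [-0.0162, -0.1056, -0.025]
42 [-0.0288, -0.1656, -0.0301]
49 [-0.0432, -0.2254, -0.0279]
56 [-0.0592, -0.2841, -0.0184]
63 [-0.0765, -0.3407, -0.0018]
70 [-0.0949, -0.3946, 0.0216]
77 [-0.1142, -0.4447, 0.0516]
84 [-0.134, -0.4905, 0.0877]
91 [-0.154, -0.5312, 0.1293]
98 [-0.1739, -0.5662, 0.1758]
105 [-0.1935, -0.5951, 0.2265]
```

View pics/l1.png

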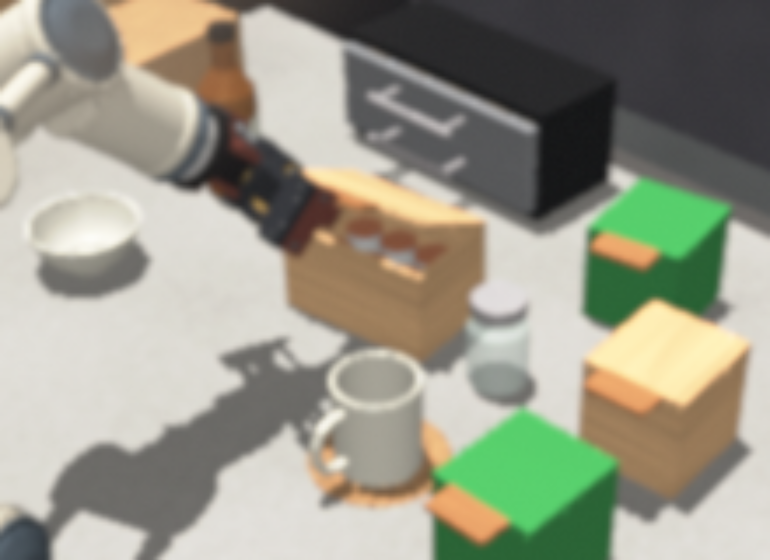

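The lid is rising, with capsules visible at (390,240) in the side crop. Continuing along the arc.

```bash
python3 -m pendant '[[-0.006,-0.046,-0.013,0,0,0],[-0.016,-0.106,-0.025,0,0,0],[-0.029,-0.166,-0.03,0,0,0],[-0.043,-0.225,-0.028,0,0,0],[-0.059,-0.284,-0.018,0,0,0],[-0.077,-0.341,-0.002,0,0,0],[-0.095,-0.395,0.022,0,0,0],[-0.095,-0.395,0.022,0,0,0]]'
python3 - <<'E'
from h import *
Rt=toolR(-100,TILT,HEAD)
for a in range(70,119,7): print(a,rowto(arc(a),Rt)[:3])
p,d=get_image("side"); cv2.imwrite("pics/l2.png",cv2.resize(p[110:270,200:420],None,fx=3.5,fy=3.5)[:,:,::-1])
E
```

```text
clock: 12.68
position: [598.5, 158.3, 211.4]
tcp_rot: [-1.586, 1.893, -0.844]
contact_force: [-0.1, -0.6, -0.2]
opening: 0.7
70 [-0.0004, 0.0014, -0.0036]
77 [-0.0196, -0.0488, 0.0263]
84 [-0.0395, -0.0946, 0.0623]
91 [-0.0595, -0.1354, 0.1039]
98 [-0.0795, -0.1704, 0.1504]
105 [-0.0991, -0.1992, 0.2011]
112 [-0.1181, -0.2215, 0.2552]
```

View pics/l2.png

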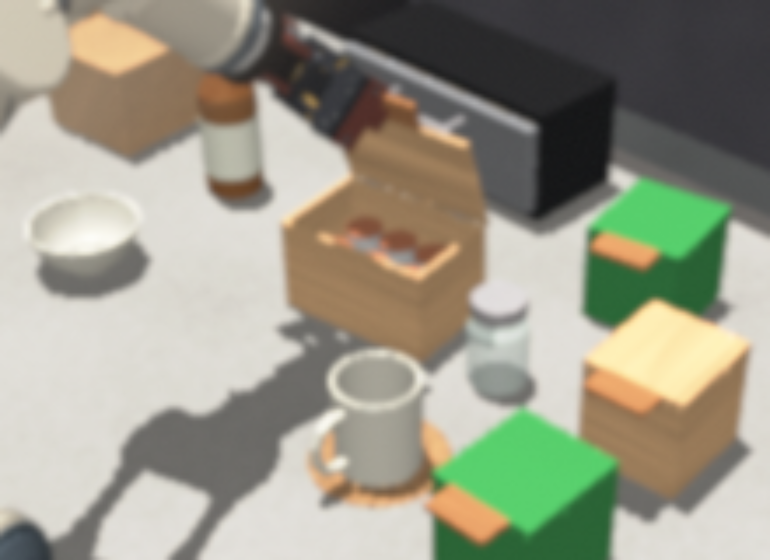

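The lid is near upright at about 70°, with its tongue at (400,105) in the crop. Now I push it over, then back off.

```bash
python3 -m pendant '[[-0.02,-0.049,0.026,0,0,0],[-0.04,-0.095,0.062,0,0,0],[-0.06,-0.135,0.104,0,0,0],[-0.08,-0.17,0.15,0,0,0],[-0.1,-0.2,0.2,0,0,0],[-0.1,-0.2,0.2,0,0,0],[-0.08,-0.2,0.15,0,0,0],[-0.07,-0.25,0.0,0,0,0],[-0.05,-0.3,-0.2,0,0,0],[-0.05,-0.3,-0.2,0,0,0]]'
python3 - <<'E'
from h import *
from scipy.optimize import least_squares
p,d=get_image("side"); cv2.imwrite("pics/l3.png",cv2.resize(p[110:270,200:420],None,fx=3.5,fy=3.5)[:,:,::-1]); C=cloud("side",d)
def fit(n,C):
    s=silhouettes(n,"mug")
    if s:
        q=C[s[0]['region']];q=q[np.isfinite(q).all(1)];q=q[q[:,2]>(78 if n=="top" else 15)]
        f=lambda c:np.hypot(q[:,0]-c[0],q[:,1]-c[1])-(38 if n=="top" else 40)
        print(n,'mug',least_squares(f,[430,-5],loss='soft_l1',f_scale=3).x)
fit("side",C)
# lid points: plane angle about hinge
rel=C-HG; s=rel@EX; l=rel@EY; z=rel[...,2]
with np.errstate(all='ignore'): m=(np.abs(l)<80)&(z>25)&(z<135)&(s>-20)&(s<120)
print('lid angle',m.sum(),np.median(np.arctan2(z[m],-s[m])))
p,d=get_image("top"); cv2.imwrite("pics/l3t.png",cv2.resize(p[110:270,200:420],None,fx=3.5,fy=3.5)[:,:,::-1]); fit("top",cloud("top",d))
print(get_obs()['joint_velocities'].round(3))
E
```

```text
clock: 13.98
position: [611.7, 168.6, 308.2]
tcp_rot: [-1.577, 1.885, -0.845]
contact_force: [-0.6, -0.6, 0.6]
opening: 0.5
side mug [428.14402521  -9.3677926 ]
lid angle 1073 1.9997632051388456
top mug [429.05859842 -11.70117781]
[-0.004  0.02   0.004 -0.004  0.     0.   ]
```

View pics/l3.png

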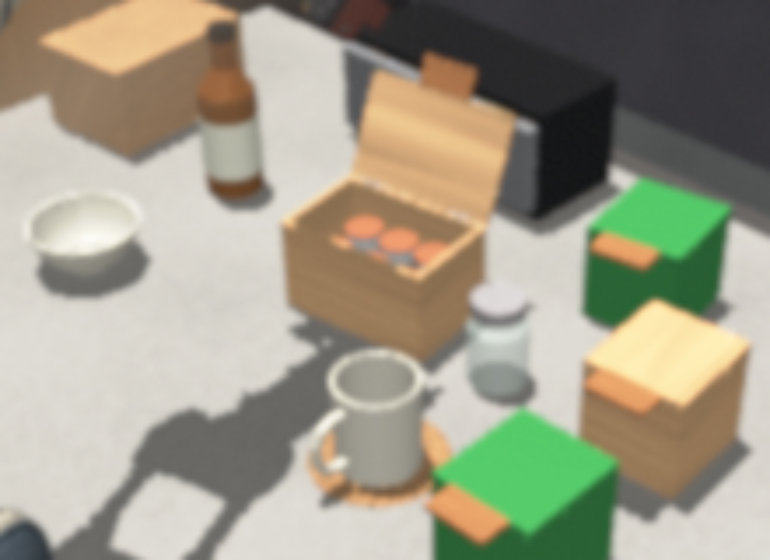

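View pics/l3t.png

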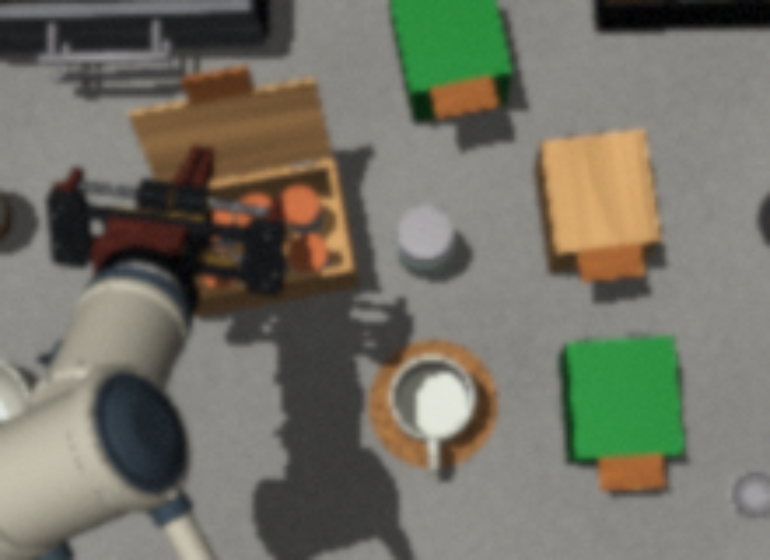

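The lid measures 2.00 rad, leaning back with its tongue at (450,75) in the side crop. The mug is on the mat and the arm is clear above. I'll hold briefly and then hand in.

```bash
python3 -m pendant '[[0,0,0,0,0,0],[0,0,0,0,0,0],[0,0,0,0,0,0],[0,0,0,0,0,0]]' && python3 -c "
from rig import job; print(job.sign_off())"
```

```text
clock: 14.68
position: [612.3, 167.9, 298.0]
tcp_rot: [-1.588, 1.895, -0.843]
contact_force: [0.1, -0.0, -1.0]
opening: 0.2
the job is handed in; nothing more can be done
None
```

The mug is on the cork mat and the wide box's lid is open. The job was handed in at 14.7 s and gave no verdict.

- **Mug:** I pushed it along the counter with the two half-open fingers. The last fits put it at about (428.5, -10.5) mm. The mat centre is at about (430, -10), so it is well inside the 25 mm limit, and it stands upright in both pictures.
- **Lid:** I lifted it by the tongue with the closed fingertips and pushed it over. It measured 2.00 rad, at its stop.
- **Everything else:** The small box's lid looked shut, and the jar, bowl and bottle looked unmoved. I judged these from the pictures and did not measure them. The final close-ups do not show the tin and tumbler and show only part of the spoon, but the arm did not go near them.
- **Robot:** The tool was about 70 mm above the open lid's top edge at hand-in. The wrist force read about 1 N or less.

Two things disagreed:
- **Mug position:** The landmark network put the mug 10 to 15 mm away from the depth fits, in x and y. The depth fits agreed with the pictures, so I used those.
- **Tool tilt:** My first try at tilting the tool stopped short at a joint limit, so I chose a gentler angle that was in reach.

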